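# Put a repair away under the dust cover

### The job

Put this repair away for the night: set the magnifier that was left on the round wooden base upright in the red tray, then stack all the round tins in one centred pile on the middle of the base, the wide ones below and the small ones on top; either face up will do. Once they are piled, lift the clear dust cover up and off its hook and lower it gently over the pile until its rim sits flat on the base's lower ledge. Do not push over or shift the jar or the screwdriver.

Things in the scene. Friction and masses are not known exactly. Their poses are not given: they have to be found in the camera images.
- wide_tin1: wide round flat aluminium tin with a glazed lid, solid, 66 mm across, 18 mm high, about 100 g, closed; lies flat on the counter at the start. Origin: its centre (midway between the faces), z along its axis, up at the start; either way up is fine. One of the five tins may be absent: it then reads None
- wide_tin2: wide round flat aluminium tin with a glazed lid, solid, 66 mm across, 18 mm high, about 100 g, closed; lies flat on the counter at the start. Origin: its centre (midway between the faces), z along its axis, up at the start; either way up is fine. One of the five tins may be absent: it then reads None
- wide_tin3: wide round flat aluminium tin with a glazed lid, solid, 66 mm across, 18 mm high, about 100 g, closed; lies flat on the counter at the start. Origin: its centre (midway between the faces), z along its axis, up at the start; either way up is fine. One of the five tins may be absent: it then reads None
- small_tin1: small round flat aluminium tin with a glazed lid, solid, 50 mm across, 14 mm high, about 50 g, closed; lies flat on the counter at the start. Origin: its centre (midway between the faces), z along its axis, up at the start; either way up is fine. One of the five tins may be absent: it then reads None
- small_tin2: small round flat aluminium tin with a glazed lid, solid, 50 mm across, 14 mm high, about 50 g, closed; lies flat on the counter at the start. Origin: its centre (midway between the faces), z along its axis, up at the start; either way up is fine. One of the five tins may be absent: it then reads None
- magnifier: black stand magnifier, a solid upright cylinder 52 mm across (55 mm at the rim, the top 8 mm) and 36 mm high with a lens on top, about 90 g; stands on the wooden base at the start. Origin: centre of its underside, z up
- cover_base: fixed round dark wooden base of the dust cover: a lower ledge 130 mm across whose top is 14 mm above the counter, and on it a raised pad 80 mm across, 6 mm high. The pile of tins goes on the pad; the cover's rim goes round the pad, onto the ledge. Origin: centre of its underside on the counter
- pad (a point): centre of the top of the wooden base's raised pad, 20 mm above the counter
- cover: clear plastic dust bell, open below: 94 mm across, 106 mm high (inside 88 across, 102 high), black line round its rim, about 250 g. A brass stirrup handle stands 54 mm high on its top, its crossbar along the cover's y with the underside 48 mm above the bell's top. It hangs by the crossbar on the hook, rim about 88 mm above the counter. Origin: centre of the open rim, z up; 160 mm high in all
- stirrup (a point): middle of the stirrup's opening, 136 mm above the cover's rim, 30 mm above the bell's top. The stirrup's two flat upright sides (54 mm apart over their outsides along the cover's y, 14 mm wide along x, 5 mm thick) can be pinched here from above, closing along y
- hook_stand: fixed steel stand: an 18 mm square upright, 275 mm high, 90 mm behind the hook's seat (+x of this frame). A flat strap hook, 14 mm wide, 5 mm thick, comes forward from it along -x at 242 mm height; its tip, 21 mm in front of the seat, turns up 13 mm. To free the cover raise it 16 to 35 mm and draw it away along -x. Foot plate 8 mm thick. Origin: on the counter below the seat
- hook_seat (a point): top of the strap where the cover's crossbar hangs, 242 mm above the counter; axes as those of the stand
- tray: fixed red open tray, 150 x 150 mm outside, walls 4 mm thick and 22 mm high, floor 4 to 5 mm thick; empty. Origin: centre of its underside. The stand and the tray may change sides from start to start
- jar: bystander: small amber glass jar, 36 mm across, 55 mm high, standing at the right rear of the mat. Origin: centre of its underside
- screwdriver: bystander: screwdriver 160 mm long lying across, behind and to the left of the wooden base. Origin: near its middle

How it is judged:
On the way:
1. all tins stand in one centred pile on the pad, wide below small, while the cover is still away from the base (horizontal distance between each of wide_tin1, wide_tin2, wide_tin3, small_tin1, small_tin2 and pad below 0.009 m and z of each of wide_tin1, wide_tin2, wide_tin3, small_tin1, small_tin2 in the frame of pad above 0.004 m and angle between the z axis of each of wide_tin1, wide_tin2, wide_tin3, small_tin1, small_tin2 and the z axis of pad, either way round below 0.06 rad and linear speed of each of wide_tin1, wide_tin2, wide_tin3, small_tin1, small_tin2 below 0.02 m/s and ((z of each of wide_tin1, wide_tin2, wide_tin3 in the frame of pad below 0.032 m and z of each of small_tin1, small_tin2 in the frame of pad above 0.038 m) or (z of each of wide_tin1, wide_tin2, wide_tin3 in the frame of pad below 0.05 m and z of each of small_tin1, small_tin2 in the frame of pad above 0.056 m)) and horizontal distance between cover and cover_base above 0.1 m), for 0.3 s.
At the end, for the whole second after the job is handed in: All present tins lie flat at rest in one pile, each within 9 mm of the pad's centre, small above wide; the cover stands upright over them, rim within 3 mm of the ledge and within 8 mm of the base's centre; the magnifier stands upright on the tray floor (horizontal distance between each of wide_tin1, wide_tin2, wide_tin3, small_tin1, small_tin2 and pad below 0.009 m and z of each of wide_tin1, wide_tin2, wide_tin3, small_tin1, small_tin2 in the frame of pad above 0.004 m and angle between the z axis of each of wide_tin1, wide_tin2, wide_tin3, small_tin1, small_tin2 and the z axis of pad, either way round below 0.06 rad and linear speed of each of wide_tin1, wide_tin2, wide_tin3, small_tin1, small_tin2, cover below 0.02 m/s and ((z of each of wide_tin1, wide_tin2, wide_tin3 in the frame of pad below 0.032 m and z of each of small_tin1, small_tin2 in the frame of pad above 0.038 m) or (z of each of wide_tin1, wide_tin2, wide_tin3 in the frame of pad below 0.05 m and z of each of small_tin1, small_tin2 in the frame of pad above 0.056 m)) and x of magnifier in the frame of tray between -0.06 and 0.06 m and y of magnifier in the frame of tray between -0.06 and 0.06 m and height (world z) of magnifier below 0.015 m and angle between magnifier's own z axis and vertical below 0.15 rad and horizontal distance between cover and cover_base below 0.008 m and z of cover in the frame of cover_base between 0.01 and 0.017 m and angle between cover's own z axis and vertical below 0.04 rad); the robot touches nothing.
It fails at once if the jar is tipped or shifted by more than 50 mm (angle between jar's own z axis and vertical above 0.5 rad or distance of jar from where it was at the start of the episode above 0.05 m).
It fails at once if the screwdriver is shifted by more than 60 mm (distance of screwdriver from where it was at the start of the episode above 0.06 m).
It fails at once if the cover is dropped or rammed onto the base or the tins (more than 40 N) (contact force between cover and cover_base above 40 N or contact force between cover and wide_tin1 above 40 N or contact force between cover and wide_tin2 above 40 N or contact force between cover and wide_tin3 above 40 N or contact force between cover and small_tin1 above 40 N or contact force between cover and small_tin2 above 40 N).
Of wide_tin1, wide_tin2, wide_tin3, small_tin1, small_tin2 only 4 to 5 are there at a start; the rules pass over those that are not, and their reading is None.
At some moment in a run one of wide_tin1, wide_tin2, wide_tin3, small_tin1, small_tin2 may be knocked a few centimetres aside while the robot is not near it.
It also fails if it takes over 210 s, if anything falls off the work surface, if the arm or the gripper's body presses on something with over 40 N, if the wrist force passes 120 N, or if a joint passes its speed limit or range.

### The arm

A 7-joint arm with a two-finger parallel gripper is mounted at the origin on the work surface. World frame = base frame: x ahead of the robot, y to its left, z up, the work surface at z = 0. Lengths are in m, angles in rad, forces in N, time in s.
With the tool pointing down it reaches from about 0.4 to 0.9 m from the base axis. Payload 5.6 kg.
Tool frame: the origin (TCP) lies midway between the tips of the shut fingers; the grasp point (between the pads) lies 19 mm behind it; z points along the fingers, y is the line along which they close (so a half turn about z gives the same grasp; the last joint's range is limited). The gripper opens to 92 mm and grips with 3 to 60 N. Pads are 20 mm wide; open, the fingers measure 128 mm over their backs; the gripper's body (75 mm by 189 mm) begins 69 mm behind the grasp point.
Start: joints at [-1.223, 0.468, -0.012, 1.603, 0.006, 1.071, -0.056], TCP at [0.248, 0.601, 0.215] pointing down, gripper open.
Joint ranges: [-2.53, 2.53], [-0.31, 2.02], [-1.57, 1.55], [0.28, 2.44], [-1.29, 4.43], [0.15, 1.84], [-2.92, 2.92]. Speed limits (rad/s): [2.57, 2.57, 3.14, 3.14, 3.14, 3.14, 3.14].

### API

Orientations are given as a 3x3 rotation matrix whose columns are the frame's x, y, z axes.
In Python, from station import env, effector, solver, viewer, workorder, search_frame, tip_of gives the robot as it stands. Calls block until the motion is done:
- env.reach(position, orientation): joint-space move of the TCP to a pose.
- env.movel(position, frame=None, rate=0.15): straight line of the TCP; frame=None keeps the orientation; rate is the mean speed in m/s.
- env.goto_joints(angles): joint-space move.
- effector.release() and effector.grasp(squeeze=None): open the fingers fully, or close them until they stop; squeeze is the grip in N (None keeps the last).
- env.pause(seconds).
- solver.inverse_kinematics(position, orientation): joint angles nearest the present ones, or None.
- env.sense(): the state.
- viewer.read_camera(name): name is "scene" or "top" or "wrist"; returns (picture, depth): 384x512x3 uint8, red, green, blue; 384x512 float32, m along the optical axis (not along the pixel's ray), 0 where there is no reading.
- viewer.camera_info(name): a dict with "intrinsics" (3x3 intrinsics, pixels), "eye" and "rotation" of the camera in the world; the wrist camera has in their place "T_tool_cam" (4x4, takes a point from camera to tool coordinates, whose origin is the TCP and whose axes are the flange's). Camera axes: x right, y up, looking along -z (the intrinsics and any distortion apply to the point x, -y, -z); pixel columns grow to the right and rows downward; lengths in m; the calibration is good to about 2 mm. The wrist camera is an equidistant fisheye: a pixel r from the principal point sees the ray r / f radians off the axis. A picture is of the moment at which its call begins: read the wrist's pose just before it. camera_info takes no time and is no camera call.
A pose or a line that the arm cannot do raises env.PlanningError and nothing moves.
- workorder.finish_job(): hands the job in; it is judged then, once.
Trained networks look in the newest picture that a camera, given by its name, has taken for a name from the list of things; names that differ only in an ending like _2 or _b are one class to them, and where a whole thing is asked for, a point or a joint stands for the part that bears it (a point fixed in the world has none). Each returns a list of dicts, best first, with "score" (0 to 1); they miss things now and then, are a little off and sometimes report something else, mostly with a low value. They report only what shows in the picture. A call takes as long as a camera call.
- search_frame(camera, name): "at" ([x, y, z] in m, in world coordinates, good to about 4 mm: the middle of the surface that is visible of it).
- tip_of(camera, name): "at" ([x, y, z] in m, in world coordinates, good to about 4 mm: a listed point, or the origin of a listed thing).
The state is a dict: "t": time; "joint_positions": joint angles; "joint_velocities": joint speeds; "tau": joint torques, N m; "ee_pos": TCP position; "tcp_rot": TCP orientation; "wrist_force": force on the tool from outside, world axes, zero at the start; "moment": the same for the moment, N m; "gripper_width": finger opening in m; "grasp_force": force on a finger pad.
Only numpy, scipy, OpenCV 4.12 (cv2) and the standard library are available. Lean on these libraries where they do the work, as an engineer would, in place of code of your own. Each camera call takes 0.05 s, during which the arm holds its last target. There are 200 camera calls.

## Working session

There is one attempt and no reset: what is moved stays moved. The work goes in short steps, each a Python script; the robot and the scene stay as the last script left them, time stands still between calls to the robot, and variables do not carry over. Pictures are saved under pics/ and viewed, at most 14 in all, crops included, and the job is handed in when it is done.

```bash
mkdir -p pics; ls
cat > h.py <<'E'
import numpy as np, cv2
from station import env, effector, solver, viewer, workorder, search_frame, tip_of
def save(name,pic): cv2.imwrite('pics/'+name,cv2.cvtColor(pic,cv2.COLOR_RGB2BGR))
E
python3 - <<'E'
from h import *
s=env.sense(); print(s['t'],s['ee_pos'],s['tcp_rot'],s['gripper_width'])
ims=[]
for c in ['top','scene']:
    p,d=viewer.read_camera(c); ims.append(p)
    i=viewer.camera_info(c); print(c,i)
    for n in ['wide_tin1','small_tin1','magnifier','cover_base','pad','cover','stirrup','hook_stand','hook_seat','tray','jar','screwdriver']:
        for f in (search_frame,tip_of):
            print(n,f.__name__,[(np.round(r['at'],3).tolist(),round(r['score'],2)) for r in f(c,n)[:5]])
save('a.png',cv2.resize(np.vstack(ims),None,fx=.78,fy=.78))
print(viewer.camera_info('wrist'), env.sense()['t'])
E
```

```text
pics
0.0 [0.24747955 0.60039452 0.21360964] [[-9.24561950e-01  3.81031349e-01 -5.57848704e-04]
 [ 3.81031729e-01  9.24560325e-01 -1.73973405e-03]
 [-1.47128435e-04 -1.82104996e-03 -9.99998331e-01]] 0.09234099388912921
top {'intrinsics': array([[416.4027858 ,   0.        , 262.27746286],
       [  0.        , 416.4027858 , 189.91230648],
       [  0.        ,   0.        ,   1.        ]]), 'eye': array([0.44780515, 0.00371518, 1.40649832]), 'rotation': array([[ 2.46286865e-02,  9.95923525e-01, -8.67741944e-02],
       [-9.99692826e-01,  2.47762939e-02,  6.24295779e-04],
       [ 2.77169380e-03,  8.67321640e-02,  9.96227810e-01]])}
wide_tin1 call [([0.444, -0.154, 0.021], 0.86), ([0.419, -0.01, 0.019], 0.54), ([0.436, 0.113, 0.017], 0.54)]
wide_tin1 call [([0.442, -0.156, 0.012], 0.78), ([0.414, -0.007, 0.007], 0.64), ([0.436, 0.114, 0.01], 0.54)]
small_tin1 call [([0.68, -0.08, 0.015], 0.52), ([0.442, -0.149, 0.02], 0.49)]
small_tin1 call [([0.681, -0.078, 0.008], 0.73)]
magnifier call [([0.556, 0.047, 0.053], 0.6)]
magnifier call [([0.556, 0.046, 0.017], 0.62), ([0.677, -0.214, -0.00
[... 2781 characters left out ...]
], 0.73), ([0.542, 0.337, 0.222], 0.64), ([0.552, 0.045, -0.003], 0.28)]
screwdriver call [([0.745, 0.169, 0.021], 0.88)]
screwdriver call [([0.71, 0.175, -0.004], 0.56)]
{'intrinsics': array([[297.31863964,   0.        , 252.87024883],
       [  0.        , 297.31863964, 188.037881  ],
       [  0.        ,   0.        ,   1.        ]]), 'T_tool_cam': array([[-2.04695667e-04,  9.69281850e-01,  2.45952543e-01,
         6.86723051e-02],
       [ 9.99999979e-01,  1.99204219e-04,  4.72067847e-05,
        -6.33402920e-05],
       [-3.23810477e-06,  2.45952548e-01, -9.69281870e-01,
        -1.70604857e-01],
       [ 0.00000000e+00,  0.00000000e+00,  0.00000000e+00,
         1.00000000e+00]])} 2.5
```

View pics/a.png

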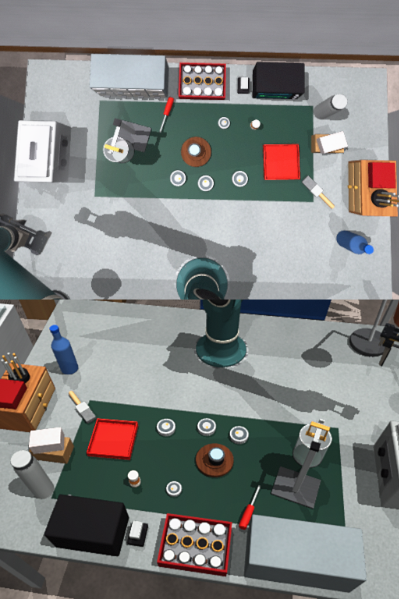

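Four tins are present: three wide ones at the front and one small one at the right rear. The stand is on the left, the tray on the right, and the magnifier on the base. Next I raise the arm, go above the base, and take a close look with depth.

```bash
cat >> h.py <<'E'
def down(yaw=0.):
    c,s=np.cos(yaw),np.sin(yaw)   # tool y at angle yaw from world y
    return np.array([[-c,-s,0],[-s,c,0],[0,0,-1.]])
def cloud():
    s=env.sense(); p,d=viewer.read_camera('wrist'); i=viewer.camera_info('wrist')
    K=i['intrinsics']; T=np.array(i['T_tool_cam'])
    v,u=np.mgrid[:d.shape[0],:d.shape[1]]
    x=u-K[0,2]; y=v-K[1,2]; r=np.hypot(x,y)+1e-9; th=r/K[0,0]; t=np.tan(np.minimum(th,1.4))
    P=np.stack([d*t*x/r,-d*t*y/r,-d],-1)
    W=(P@T[:3,:3].T+T[:3,3])@np.array(s['tcp_rot']).T+np.array(s['ee_pos'])
    W[(d<=0)|(th>1.3)]=np.nan
    return p,W
def disc(W,xy,z0,z1,rad):
    """centre and radius of the top face with height z0..z1 near xy"""
    m=(W[...,2]>z0)&(W[...,2]<z1)&(np.hypot(W[...,0]-xy[0],W[...,1]-xy[1])<rad)
    if m.sum()<30: return None
    Q=W[m]; zm=np.median(Q[:,2])
    Q=Q[abs(Q[:,2]-zm)<.004]
    (cx,cy),r=cv2.minEnclosingCircle(Q[:,:2].astype(np.float32)*1000)
    lo,hi=np.percentile(Q[:,:2],[.5,99.5],axis=0)
    return np.round([cx/1000,cy/1000,zm,r/1000],4), np.round((lo+hi)/2,4), np.round(hi-lo,4), len(Q)
E
python3 - <<'E'
from h import *
p=np.array(env.sense()['ee_pos']); 
env.movel([p[0],p[1],.45]); env.reach([.50,.02,.36],down())
pic,W=cloud(); save('b.png',pic)
for n,xy,z0,z1,r in [('mag',(.556,.043),.048,.062,.045),('pad',(.552,.04),.0165,.024,.06),('ledge',(.552,.04),.0105,.0165,.085),
  ('w1',(.442,-.152),.01,.025,.05),('w2',(.415,-.008),.01,.025,.05),('w3',(.437,.113),.01,.025,.05),('s',(.684,-.079),.007,.02,.045)]:
    print(n,disc(W,xy,z0,z1,r))
print('mat z',np.nanmedian(W[...,2][(abs(W[...,0]-.5)<.03)&(abs(W[...,1]+.08)<.02)]),env.sense()['t'])
E
```

```text
mag (array([0.5593, 0.0451, 0.0571, 0.0274]), array([0.5588, 0.0452]), array([0.0516, 0.0514]), 810)
pad (array([0.554 , 0.0419, 0.0206, 0.0577]), array([0.5543, 0.0383]), array([0.0805, 0.0863]), 753)
ledge (array([0.5537, 0.0391, 0.0146, 0.065 ]), array([0.553 , 0.0393]), array([0.125 , 0.1258]), 2288)
w1 (array([ 0.4429, -0.1512,  0.0189,  0.0338]), array([ 0.4429, -0.1505]), array([0.064 , 0.0631]), 1008)
w2 (array([ 0.4199, -0.0061,  0.019 ,  0.0331]), array([ 0.4199, -0.0065]), array([0.0637, 0.0617]), 1138)
w3 (array([0.4389, 0.1133, 0.0189, 0.0334]), array([0.439 , 0.1132]), array([0.0638, 0.0627]), 1092)
s (array([ 0.6824, -0.0794,  0.015 ,  0.0251]), array([ 0.6816, -0.0794]), array([0.0465, 0.0472]), 455)
mat z 0.0009680510944367338 6.55
```

View pics/b.png

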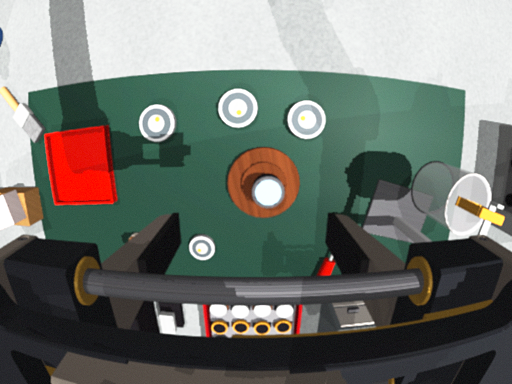

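The wrist view agrees with the networks: base at (263,183), magnifier (268,192), wide tins (157,122), (238,107) and (307,118), small tin (202,248), tray (80,165). Magnifier first.

```bash
cat >> h.py <<'E'
def st(tag):
    s=env.sense(); print(tag,'t%.1f'%s['t'],'w%.4f'%s['gripper_width'],'F%.1f'%np.linalg.norm(s['grasp_force']),np.round(s['ee_pos'],4),np.round(s['wrist_force'],1))
E
python3 - <<'E'
from h import *
env.reach([.559,.045,.12],down()); env.movel([.559,.045,.030],rate=.1)
effector.grasp(15); st('grip'); env.movel([.559,.045,.18],rate=.15); st('up')
env.reach([.518,-.30,.24],down(np.pi/4)); st('tray')
pic,W=cloud(); 
m=(pic[...,0]>150)&(pic[...,1]<60)&(pic[...,2]<60)&(np.hypot(W[...,0]-.518,W[...,1]+.326)<.13)&(W[...,2]<.03)
Q=W[m]; print(cv2.minAreaRect((Q[:,:2]*1000).astype(np.float32)),m.sum(),'floor',np.median(Q[Q[:,2]<.012][:,2]),Q[:,2].max()); save('c.png',pic)
E
```

```text
grip t9.3 w0.0512 F15.0 [0.559  0.0451 0.0301] [-0.4  0.1  1.2]
up t10.4 w0.0516 F15.0 [0.5583 0.045  0.1791] [ 0.6 -0.8 -1.5]
tray t11.7 w0.0515 F15.0 [ 0.5184 -0.2985  0.2393] [-0.1  0.2 -1.7]
((522.01513671875, -330.5406494140625), (158.19007873535156, 152.4309844970703), 1.9367581605911255) 9851 floor 0.00458413548079345 0.024730571290844217
```

View pics/c.png

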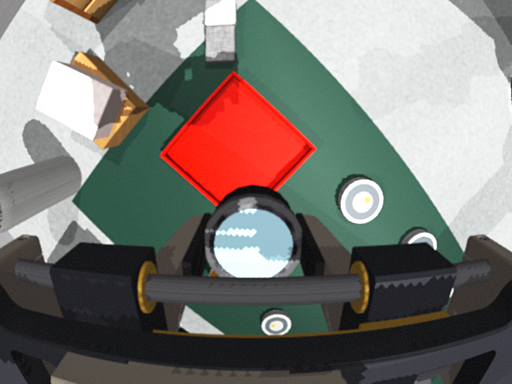

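The magnifier is held well at (255,240) and the tray sits at (238,140), centred near (0.519,-0.328). I'll place it, then go to the wide tins, looking again before each grasp.

```bash
cat >> h.py <<'E'
PAD=np.array([.5535,.0392])
def tin(guess,z0,z1,rad,yaw,ztop_place,h):
    """look, pick a tin at guess, set it on pad with its underside at ztop_place"""
    R=down(yaw)
    env.reach([guess[0],guess[1],.20],R)
    pic,W=cloud(); d=disc(W,guess,z0,z1,rad); print('look',d)
    if d is None: return pic,W,False
    c=d[1]
    env.movel([c[0],c[1],.06],rate=.2); env.movel([c[0],c[1],.005],rate=.08)
    effector.grasp(15); st('grip')
    env.movel([c[0],c[1],.17],rate=.2); st('up')
    env.reach([PAD[0],PAD[1],.17],R)
    zt=ztop_place+.004
    env.movel([PAD[0],PAD[1],zt+.02],rate=.2); env.movel([PAD[0],PAD[1],zt+.001],rate=.04); st('down')
    effector.release(); env.movel([PAD[0],PAD[1],.20],rate=.2); st('off')
    return pic,W,True
E
python3 - <<'E'
from h import *
env.reach([.519,-.328,.12],down(np.pi/4)); env.movel([.519,-.328,.03],rate=.12); env.movel([.519,-.328,.0152],rate=.03); st('dn')
effector.release(); env.movel([.519,-.328,.2],rate=.2); st('off')
pic,W,ok=tin((.4429,-.1508),.01,.025,.05,0,.020,.018)
pic,W=cloud(); print('pad tin',disc(W,PAD,.03,.046,.06)); save('d.png',pic)
E
```

```text
dn t13.9 w0.0516 F15.0 [ 0.519 -0.328  0.015] [-0.4 -0.6 -0.4]
off t15.7 w0.0919 F0.0 [ 0.5183 -0.3275  0.1988] [ 0.7 -0.5 -0.1]
look (array([ 0.4428, -0.1516,  0.0191,  0.033 ]), array([ 0.4426, -0.1515]), array([0.0629, 0.0628]), 2265)
grip t18.9 w0.0654 F15.0 [ 0.4428 -0.1515  0.0053] [0.1 1.3 2.4]
up t19.9 w0.0654 F15.0 [ 0.4418 -0.1512  0.169 ] [-0.   0.4 -1.7]
down t22.2 w0.0654 F15.0 [0.5533 0.0392 0.0251] [-2.3 -0.6  3.8]
off t23.7 w0.0919 F0.0 [0.5526 0.0391 0.1989] [ 0.3  0.2 -0.2]
pad tin (array([0.5531, 0.0389, 0.0391, 0.0331]), array([0.553 , 0.0385]), array([0.063 , 0.0627]), 2538)
```

View pics/d.png

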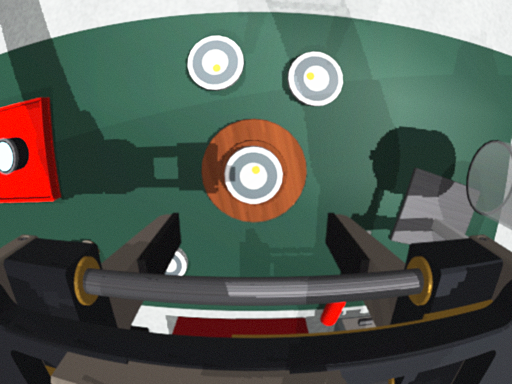

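The first tin sits centred on the base at (254,174) and the magnifier stands in the tray at (8,155). On to the other three.

Run:
```python
from h import *
_,W=cloud(); print('ledge',disc(W,PAD,.0105,.0165,.085))
ok=True
for g,z0,z1,r,zp in [((.4199,-.0063),.01,.025,.05,.038),((.439,.1132),.01,.025,.05,.056),((.682,-.0794),.007,.02,.045,.074)]:
    _,_,ok=tin(g,z0,z1,r,0,zp,.018)
    if not ok: break
    pic,W=cloud(); d=disc(W,PAD,zp+.008,zp+.026,.06); print('pile',d)
    if d is None or np.hypot(*(d[1]-PAD))>.005: break
save('e.png',pic)
```

```text
ledge (array([0.553 , 0.0397, 0.0145, 0.0651]), array([0.5528, 0.04  ]), array([0.1249, 0.1251]), 5066)
look (array([ 0.4204, -0.0064,  0.0191,  0.033 ]), array([ 0.4198, -0.0063]), array([0.0629, 0.0628]), 2255)
grip t26.7 w0.0656 F15.0 [ 0.42   -0.0062  0.0052] [-0.6 -0.6  3.9]
up t27.7 w0.0656 F15.0 [ 0.4189 -0.0064  0.169 ] [ 0.2 -0.8 -0.5]
down t29.6 w0.0654 F15.0 [0.5533 0.0392 0.0431] [-1.5 -0.4  2.9]
off t31.1 w0.0922 F0.0 [0.5527 0.0391 0.199 ] [0.5 0.3 0.8]
pile (array([0.5538, 0.0386, 0.0571, 0.0331]), array([0.5533, 0.0386]), array([0.063 , 0.0622]), 2804)
look (array([0.439 , 0.1134, 0.0191, 0.0333]), array([0.4385, 0.1131]), array([0.0628, 0.0628]), 2261)
grip t34.0 w0.0656 F15.0 [0.4387 0.1132 0.0053] [-1.  -0.8  2.8]
up t35.0 w0.0657 F15.0 [0.4376 0.1128 0.169 ] [ 0.5 -0.8 -1.9]
down t36.8 w0.0651 F15.0 [0.5534 0.0391 0.0612] [-2.  -0.1  4.3]
off t38.2 w0.0916 F0.0 [0.5527 0.0391 0.199 ] [-0.1 -0.1 -0.8]
pile (array([0.5534, 0.0387, 0.075 , 0.0329]), array([0.5525, 0.0386]), array([0.062 , 0.0625]), 3082)
look (array([ 0.6826, -0.079 ,  0.015 ,  0.0249]), array([ 0.6826, -0.0793]), array([0.0481, 0.0474]), 1277)
grip t41.4 w0.0490 F15.0 [ 0.6826 -0.0793  0.0051] [-0.4 -0.3  0.2]
up t42.4 w0.0495 F15.0 [ 0.6816 -0.0792  0.1685] [ 0.1 -0.7 -0.5]
down t44.3 w0.0492 F15.0 [0.5533 0.0392 0.079 ] [-1.6 -0.7  1.7]
off t45.8 w0.0921 F0.0 [0.5527 0.0391 0.199 ] [ 0.3 -0.2  0.1]
pile (array([0.5534, 0.0386, 0.089 , 0.0249]), array([0.5529, 0.0386]), array([0.047 , 0.0477]), 1953)
```

View pics/e.png

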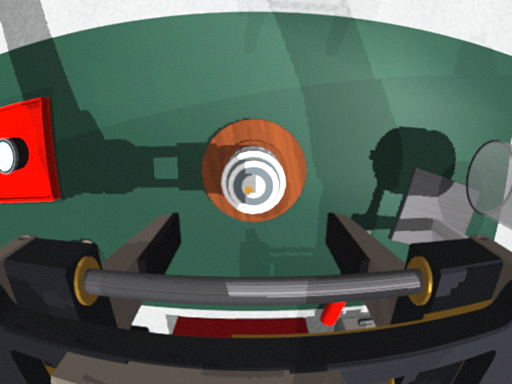

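The pile of three wide tins and one small tin is centred, with its top at (252,190) and height 0.089. Now a close look at the stirrup.

Run:
```python
from h import *
env.movel([.5535,.0392,.40],rate=.25)
env.reach([.50,.345,.40],down(-.26)); st('hover')
pic,W=cloud(); save('f.png',cv2.resize(pic,(800,600)))
for n in ('stirrup','hook_seat','cover'): print(n,[(np.round(r['at'],4).tolist(),round(r['score'],2)) for r in tip_of('wrist',n)[:2]])
near=np.hypot(W[...,0]-.543,W[...,1]-.334)<.05
p=pic.astype(int); brass=(p[...,0]-p[...,2]>50)
m=near&brass&(W[...,2]>.235)&(W[...,2]<.262); Q=W[m]
print('bar',m.sum(),Q.mean(0),cv2.minAreaRect((Q[:,:2]*1000).astype(np.float32)),np.percentile(Q[:,2],[5,50,95]))
s=near&~brass&(W[...,2]>.232)&(W[...,2]<.262); Q=W[s]; print('strap',s.sum(),cv2.minAreaRect((Q[:,:2]*1000).astype(np.float32)) if s.sum()>5 else '')
u=(W[...,2]>.265)&(W[...,2]<.29)&(np.hypot(W[...,0]-.63,W[...,1]-.31)<.04); print('upright',u.sum(),np.nanmean(W[u],0))
```

```text
hover t48.0 w0.0921 F0.0 [0.5009 0.3434 0.3994] [-0.  -0.1 -0.6]
stirrup [([0.5452, 0.3333, 0.223], 0.83), ([0.554, 0.0363, 0.0851], 0.75)]
hook_seat [([0.544, 0.341, 0.2471], 0.79)]
cover [([0.5397, 0.3375, 0.0877], 0.55)]
bar 557 [0.540578   0.33635069 0.2478169 ] ((537.8484497070312, 336.733154296875), (53.42797088623047, 26.44580841064453), 65.42839050292969) [0.24461841 0.24822899 0.24952501]
strap 519 ((553.3126831054688, 325.1692199707031), (50.50947189331055, 70.13041687011719), 56.81782913208008)
upright 0 [nan nan nan]<stdin>:11: RuntimeWarning: Mean of empty slice
```

View pics/f.png

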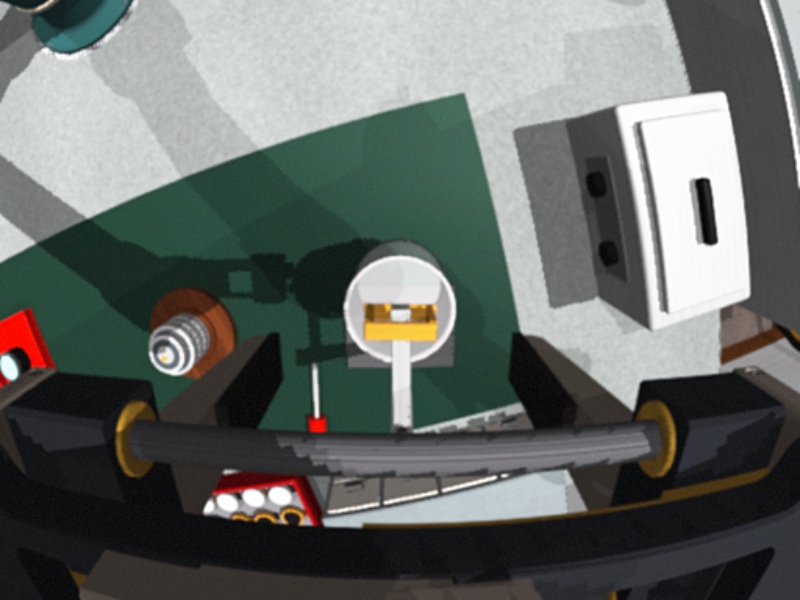

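The crossbar shows at (401,325), level in the image, and the strap runs straight down from it, so yaw ≈ -0.26 is right. I'll fit the bar's top face more tightly from nearer, then grasp.

Run:
```python
from h import *
env.movel([.515,.342,.33],rate=.2)
pic,W=cloud(); p=pic.astype(int)
m=(np.hypot(W[...,0]-.543,W[...,1]-.334)<.045)&(p[...,0]-p[...,2]>50)&(W[...,2]>.2455)&(W[...,2]<.256)
Q=W[m]; r=cv2.minAreaRect((Q[:,:2]*1000).astype(np.float32)); print('bar',m.sum(),r,np.median(Q[:,2]))
v=np.linalg.svd(Q[:,:2]-Q[:,:2].mean(0),full_matrices=False)[2][0]; v*=np.sign(v[1]); print('yaw',np.arctan2(-v[0],v[1]))
s=(abs(W[...,2]-.24)<.006)&(W[...,0]>.55)&(W[...,0]<.64)&(abs(W[...,1]-.32)<.04)&(p.max(-1)-p.min(-1)<40); S=W[s]
if s.sum()>20:
    f=cv2.fitLine((S[:,:2]*1000).astype(np.float32),cv2.DIST_HUBER,0,.01,.01).ravel(); print('strap',s.sum(),f,np.arctan2(f[1],f[0]))
```

```text
bar 838 ((536.19384765625, 337.6299743652344), (53.05567932128906, 24.87727165222168), 72.88134002685547) 0.24839035179891666
yaw -0.2775307445872684
strap 688 [ 9.6684223e-01 -2.5537443e-01  5.7470093e+02  3.2721805e+02] -0.25823495
```

Run:
```python
from h import *
pic,W=cloud(); p=pic.astype(int)
m=(np.hypot(W[...,0]-.543,W[...,1]-.334)<.045)&(p[...,0]-p[...,2]>50)&(W[...,2]>.2455)&(W[...,2]<.256)
Q=W[m]; a=-.26; ex=np.array([np.cos(a),np.sin(a)]); ey=np.array([-np.sin(a),np.cos(a)]); o=np.array([.543,.334])
x=(Q[:,:2]-o)@ex*1000; y=(Q[:,:2]-o)@ey*1000
print('x hist',np.histogram(x,np.arange(-30,30,3))); print('y',np.percentile(y,[1,5,50,95,99]))
for lo in range(-24,18,3):
    k=(x>=lo)&(x<lo+3)
    if k.sum()>3: print(lo,np.round(np.percentile(Q[k,2],[5,50,95]),4),np.round([y[k].min(),y[k].max()],1))
i=np.argwhere(m); (v0,u0),(v1,u1)=i.min(0)-25,i.max(0)+25
save('g.png',cv2.resize(pic[v0:v1,u0:u1],None,fx=5,fy=5))
```

```text
x hist (array([  0,   0,   0,   6,   2,   0,  12, 198, 189, 180, 172,  66,   0,
         0,   0,   0,   0,   0,   0]), array([-30, -27, -24, -21, -18, -15, -12,  -9,  -6,  -3,   0,   3,   6,
         9,  12,  15,  18,  21,  24,  27]))
y [-24.24266495 -22.2906504    1.30428812  25.08143947  27.57276351]
-21 [0.2465 0.2527 0.2555] [-5.9  7.6]
-12 [0.2462 0.2472 0.249 ] [-24.2  25. ]
-9 [0.2466 0.248  0.2494] [-24.2  27.8]
-6 [0.2474 0.2484 0.2496] [-24.3  27.9]
-3 [0.2474 0.2485 0.2495] [-24.3  28.1]
0 [0.2473 0.2485 0.2498] [-25.4  28.1]
3 [0.2471 0.2479 0.2489] [-24.5  27.2]
```

View pics/g.png

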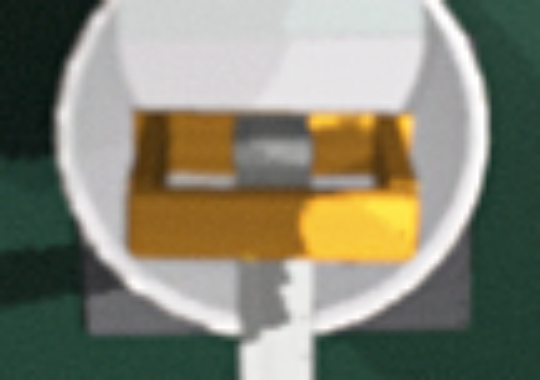

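The bar lies level across the tool at (275,225) in the crop, with its centre at (0.5412,0.3362) and top at 0.248. Now grasp, lift, and draw away.

Run:
```python
from h import *
a=-.26; R=down(a); c=np.array([.5412,.3362]); ex=np.array([np.cos(a),np.sin(a)])
env.reach([*c,.30],R); env.movel([*c,.25],rate=.1); env.movel([*c,.206],rate=.06); st('in')
effector.grasp(30); st('grip')
env.movel([*c,.231],rate=.06); st('lift')
q=c-.10*ex; env.movel([*q,.231],rate=.08); st('drawn')
env.movel([*q,.30],rate=.1); st('up')
pic,W=cloud(); save('i.png',pic)
p,_=viewer.read_camera('scene'); save('j.png',p)
```

```text
in t50.6 w0.0917 F0.0 [0.5414 0.3364 0.2063] [0.5 0.2 0.4]
grip t51.3 w0.0540 F30.0 [0.5412 0.3361 0.2061] [-0.4 -0.2  1.1]
lift t51.8 w0.0537 F30.0 [0.5412 0.3362 0.2312] [-0.3  0.4 -2.1]
drawn t53.2 w0.0538 F30.0 [0.4451 0.3616 0.2309] [-0.8 -0.7 -2.3]
up t54.1 w0.0540 F30.0 [0.4443 0.3616 0.2993] [-0.3 -0.1 -2.3]
```

View pics/i.png

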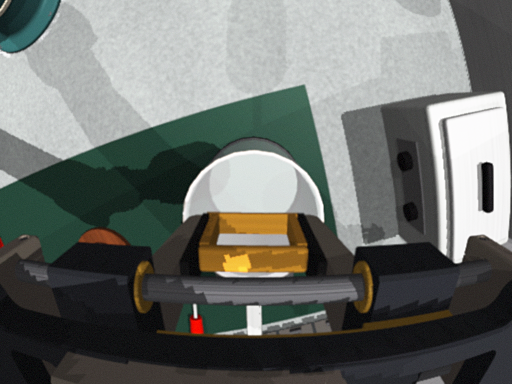

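View pics/j.png

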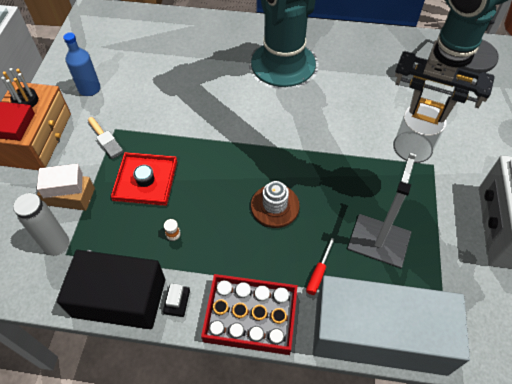

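The cover hangs free and upright at (413,150), the pile is intact at (275,195), and the magnifier stands at (143,175). I'll check the cover's offset in the grip, carry it over the pile, and lower it until it touches.

Run:
```python
from h import *
a=-.26; R=down(a); ex=np.array([np.cos(a),np.sin(a)]); ey=np.array([-np.sin(a),np.cos(a)])
B=np.array([.5532,.0394])
env.reach([.46,.20,.30],R); env.reach([*B,.30],R); env.pause(.3); st('over')
s=env.sense(); c=np.array(s['ee_pos']); pic,W=cloud(); p=pic.astype(int)
L=np.stack([(W[...,:2]-c[:2])@ex,(W[...,:2]-c[:2])@ey,W[...,2]-c[2]],-1)
m=(abs(L[...,0])<.04)&(abs(L[...,1])<.026)&(p[...,0]-p[...,2]>50)&(L[...,2]>.039)&(L[...,2]<.05)
Q=L[m]; print('bar',m.sum(),np.percentile(Q,[3,50,97],axis=0).round(4).tolist())
b=(np.hypot(L[...,0],L[...,1])<.06)&(L[...,2]<-.003)&(L[...,2]>-.02); Q=L[b]
print('belltop',b.sum(),np.percentile(Q,[1,50,99],axis=0).round(4).tolist() if b.sum() else '')
g=np.hypot(L[...,0],L[...,1])<.07; print(np.histogram(L[...,2][g],np.arange(-.3,.06,.02)))
print('ledge',disc(W,B,.0105,.0165,.085))
for n in ('wide_tin1','small_tin1'):
    viewer.read_camera('scene'); print(n,[(np.round(r['at'],3).tolist(),round(r['score'],2)) for r in search_frame('scene',n)[:4]])
```

```text
over t55.9 w0.0534 F30.0 [0.553  0.0407 0.3001] [ 0.   0.4 -2.5]
bar 2744 [[-0.0066, -0.0244, 0.04], [-0.0011, -0.0, 0.0423], [0.0062, 0.0242, 0.0435]]
belltop 9587 [[-0.0448, -0.0428, -0.0133], [-0.0159, -0.0, -0.0114], [0.0408, 0.0426, -0.0073]]
(array([1760,   30,    0,    0,    0,    0,    0,    0,    0,  174,  112,
        147,  188,  248, 9651,  899, 1314]), array([-3.00000000e-01, -2.80000000e-01, -2.60000000e-01, -2.40000000e-01,
       -2.20000000e-01, -2.00000000e-01, -1.80000000e-01, -1.60000000e-01,
       -1.40000000e-01, -1.20000000e-01, -1.00000000e-01, -8.00000000e-02,
       -6.00000000e-02, -4.00000000e-02, -2.00000000e-02,  2.77555756e-16,
        2.00000000e-02,  4.00000000e-02]))
ledge (array([0.546 , 0.0418, 0.0144, 0.0635]), array([0.5258, 0.0423]), array([0.071, 0.122]), 1332)
wide_tin1 [([0.575, 0.039, 0.074], 0.52), ([0.579, 0.037, 0.048], 0.42)]
small_tin1 [([0.563, 0.037, 0.089], 0.69), ([0.583, 0.037, 0.044], 0.34)]
```

The bar is centred in the grip and the bell is centred to about 1–2 mm, with the pile still in place below it. Lowering now.

Run:
```python
from h import *
B=[.5534,.0394]
env.movel([*B,.23],rate=.1); env.movel([*B,.145],rate=.06); env.pause(.3); st('near')
f0=np.mean([env.sense()['wrist_force'][2] for _ in range(3)]); z=.137
env.movel([*B,z],rate=.03)
while z>.127:
    z-=.0007; env.movel([*B,z],rate=.02); env.pause(.05)
    f=env.sense()['wrist_force'][2]
    if f-f0>2: break
print(f0,f,z); st('touch')
effector.release(); env.pause(.3); st('open')
env.movel([*B,.24],rate=.08); env.pause(.3)
env.movel([.47,.04,.36],rate=.2); pic,W=cloud(); save('k.png',pic)
p,_=viewer.read_camera('scene'); save('l.png',cv2.resize(p[140:260,200:350],None,fx=5,fy=5))
b=(np.hypot(W[...,0]-B[0],W[...,1]-B[1])<.06)&(W[...,2]>.11)&(W[...,2]<.13); Q=W[b]
print('belltop',disc(W,B,.112,.128,.06)); A=np.c_[Q[:,:2]-B,np.ones(len(Q))]; k=abs(Q[:,2]-np.median(Q[:,2]))<.004; print('tilt',np.linalg.lstsq(A[k],Q[k,2],rcond=None)[0])
print('ledge',disc(W,B,.0105,.0165,.085),'mag',disc(W,(.519,-.328),.034,.048,.05)); st('')
```

```text
near t58.9 w0.0538 F30.0 [0.5534 0.0394 0.1452] [-0.2 -0.1 -2.5]
-2.4599461088071184 5.762298702203976 0.13139999999999996
touch t61.7 w0.0542 F30.0 [0.5535 0.0394 0.1321] [-2.  -0.2  5.8]
open t62.7 w0.0919 F0.0 [0.5534 0.0394 0.1314] [ 0.3 -1.  -0.4]
belltop (array([0.5539, 0.039 , 0.1207, 0.0476]), array([0.5538, 0.039 ]), array([0.0906, 0.0913]), 2454)
tilt [ 0.00361193 -0.00207706  0.12091974]
ledge (array([0.5528, 0.0394, 0.0146, 0.0649]), array([0.5356, 0.0394]), array([0.0911, 0.1272]), 1060) mag (array([ 0.5186, -0.3282,  0.0408,  0.0279]), array([ 0.5177, -0.3277]), array([0.0513, 0.0521]), 441)
 t65.5 w0.0919 F0.0 [0.4699 0.0399 0.3586] [-0.2 -0.8 -0. ]
```

View pics/l.png

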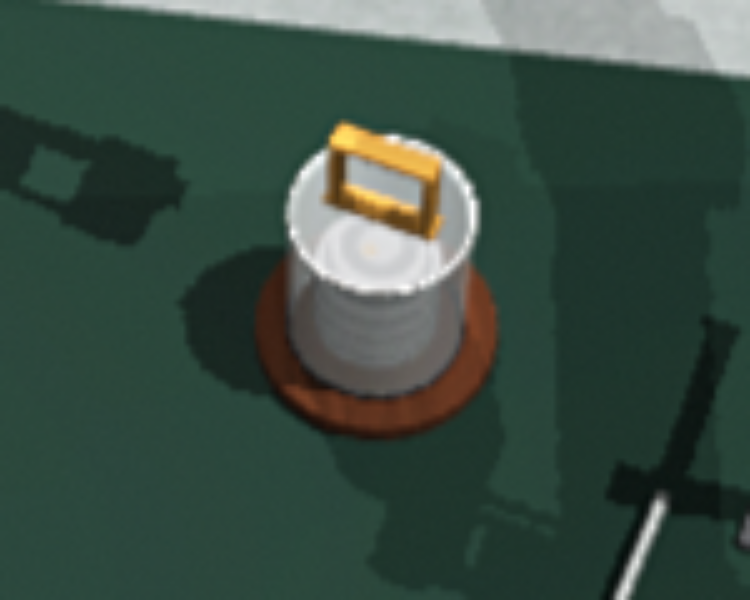

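View pics/k.png

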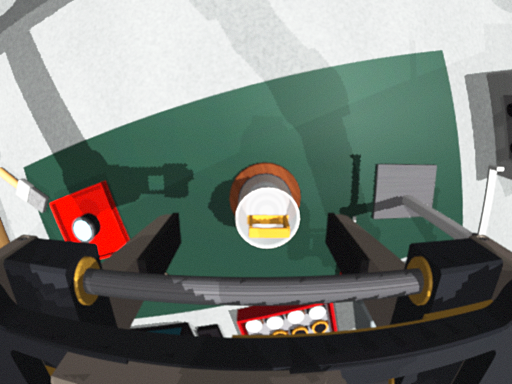

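The cover stands level over the pile: bell centre within about 1 mm of the base centre, top at 0.1207 (so the rim is at about 0.0147), tilt under 0.005 rad. In the crop the pile is centred inside it at (375,300). The magnifier stands in the tray at (84,228) in the wrist view, with its top at 0.041.

```bash
python3 -c "
from h import *
print(workorder.finish_job())"
```

```text
the job is handed in; nothing more can be done
None
```

The job is handed in: the magnifier is upright in the tray, the four tins present (one small tin was absent) are in a centred pile, and the cover is seated on the ledge; the hand-in gave no verdict.

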